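# Board test in a clamshell fixture: seat, shut, pin and hold

### The job

Set the green circuit board flat in the nest of the clamshell test fixture, centred between the white posts with its white plug towards the side that carries the black cable socket, then swing the blue lid down onto it. Push the red-knobbed locating pin down through the hole in the lid's tongue and on into the base until its flange sits on the lid, then keep bearing down on it so that the lid stays fully shut against the springs: finish while still holding it shut, do not let go. Leave the other board, the other pin and everything else on the bench where they are.

Things in the scene. Friction and masses are not known exactly. Their poses are not given: they have to be found in the camera images.
- fixture: clamshell board-test fixture, fixed to the bench: grey box 150 (x) x 185 (y) x 30 mm with dark grey top and hinged blue lid. Origin on the bench surface below the middle of the nest, z up; box from y = -100 to +85 mm. Its +x side carries the black cable socket, the lid's hinge is on its +y side, the pin lug on its -y side. The hinge axis runs along x at y = +65 mm, 54 mm above the bench
- nest (a point): middle of the nest: top of a black sprung plate 92 (x) x 56 (y) mm, 40 mm above the bench when free; it sinks straight down by at most 4 mm (3 N to start, 25 N fully down). Eight white tapered posts around it, tops 48 mm above the bench, leave the green board 1.5 mm of play on each side. Axes as the fixture; the point stays at the free height
- lug_hole (a point): mouth of the hole in the base: vertical, 9.5 mm wide, right through a steel lug 40 x 34 mm whose top is 49 mm above the bench, at x = 0, y = -80 mm of the fixture. Under the lid's hole when shut
- lid (a joint): lid angle (rad): 0 shut, 1.57 upright, 2.2 fully open, leaning back; it starts leaning back. Friction hinge: the 0.2 kg lid stays at any angle, moving it takes up to 0.4 N m. Its window (60 mm wide, 25 to 101 mm from the hinge axis) clears the shield can; four white studs press on the board. Let go on a seated board it springs back to 0.03 to 0.07 rad; keeping it fully shut takes some 6 to 10 N at the pin hole
- lid_hole (a point): centre of the lid's pin hole (10 mm wide), on the lid's upper face, 145 mm from the hinge axis, at x = 0; moves with the lid, z out of the upper face. Lid: level frame 124 mm wide, 8 mm thick; mid-plane holds the hinge axis, upper face 58 mm above the bench when shut. Front bar 101 to 127 mm from the axis, then an aluminium tongue 40 mm wide out to 163 mm, with the hole
- board_mid (a point): green circuit board, 96 (x) x 60 (y) x 2.4 mm, 60 g, lying flat on the grey mat (3 mm thick). On its middle a silver shield can 24 (x) x 34 (y) x 16 mm, top 18.4 mm above the board's underside: grip that across its 24 mm; beside it along x nothing is taller than 2 mm until the plug, 36 mm out. Point: middle of the board, 9.2 mm above its underside; x towards the white plug
- board: the same green board: origin at the middle of its underside, axes as board_mid
- board_plug (a point): centre of the white plug header (10 x 26 x 8 mm) at the +x end of the green board, 41 mm from its middle
- pin_knob (a point): locating pin with red knob, 70 g, standing upright and loose in one of two holes, 56 mm apart, of the grey rack (130 x 50 x 44 mm). Knob 22 mm across, 30 mm tall; under it a steel flange 28 mm across, 4 mm thick, then the shank, 8 mm across, 40 mm long, end tapered. Point: middle of the knob, 19 mm above the flange's underside, 59 mm above the tip; z up along the pin
- pin_tip (a point): lower end of the red pin's shank
- blue_board_mid (a point): bystander: blue circuit board, same outline as the green one (96 x 60 mm), with a finned black heat sink; origin at its middle, 9 mm above its underside
- black_pin_knob (a point): bystander: a pin of the same shape with a black knob, standing in the other hole of the rack; point at the middle of the knob
- screwdriver: bystander: screwdriver with yellow handle, 180 mm, lying beyond the fixture
- wrench: bystander: steel wrench, 150 mm, lying near the robot on its right
- column: bystander: steel chromatography column, 110 mm long rod with square 19 mm end nuts, lying beyond the mat
- vial: bystander: amber vial with blue cap, 28 mm across, 45 mm tall
- reagent: bystander: glass bottle with blue cap, 64 mm across, 130 mm tall

How it is judged:
By the outcome, as a careful person would: the job done as asked, in the order asked, and still so for the second after the job is handed in, while the arm keeps its last pose, push and grip.
It also fails if it takes over 72 s, if anything falls off the work surface, if the arm or the gripper's body presses on something with over 40 N, if the wrist force passes 120 N, or if a joint passes its speed limit or range.

### The arm

A 6-joint arm with a two-finger parallel gripper is mounted at the origin on the work surface. World frame = base frame: x ahead of the robot, y to its left, z up, the work surface at z = 0. Lengths are in m, angles in degrees, forces in N, time in s.
With the tool pointing down it reaches from about 0.4 to 0.825 m from the base axis. Payload 7 kg.
Tool frame: the origin (TCP) lies midway between the tips of the shut fingers; the grasp point (between the pads) lies behind it (env.grasp_offset is the z of the grasp point in the tool frame, in m); z points along the fingers, y is the line along which they close (so a half turn about z gives the same grasp; the last joint's range is limited). The gripper opens to 85 mm and grips with 20 to 120 N. Pads are 22 mm wide; open, the fingers measure 114 mm over their backs; the gripper's body (76 mm by 85 mm) begins 54 mm behind the grasp point. The pads swing forward as they close: fully open they stand 13 mm farther back than shut.
Start: joints at [-47.836, 20.546, 0.682, 0, -70.136, -16.507], TCP at [0.292, -0.608, 0.231] pointing down, gripper open.
Joint ranges: [-176.03, 176.03], [-82.01, 121.73], [-58.28, 71.71], [-173.87, 95.51], [-174.79, -0.11], [-173.66, 173.66]. Speed limits (degrees/s): [136.94, 136.94, 172.46, 180, 180, 180].

### API

Orientations are given as a 3x3 rotation matrix whose columns are the frame's x, y, z axes.
In Python, from workcell import env gives the robot as it stands. The module is installed in compiled form; this text tells all that it offers.
- The arm moves only by the shell command python3 -m creep 'ROWS' [FORCE]. ROWS is JSON, one flat list of numbers, 7 for each row, row after row: the turn, a rotation vector about the world's x, y, z scaled (see below), then the shift along the world's x, y, z scaled (see below), then the closure, from -1 (fully open) to 1 (shut), so that 0 is half open. A call has 1 to 12 rows; each row shifts and turns the commanded pose from where the row before left it; what a row does not reach is not made up. The controller multiplies each number of a shift by 500 mm and each number of a turn by 180 degrees. A row lasts 1/10 s, in which the tool goes at most 50 mm and 8.59 degrees, less where a joint would pass 70% of its speed; a pose out of reach is approached as far as the arm can. A call with a number of a shift or a turn outside -1 to 1 is refused whole. A call with a gripper value outside its range is refused whole. The fingers move at their own pace and stop on an object; FORCE is the grip in N (left out, the last holds). Time passes only in rows, so rows that do not move let the fingers close. It gives the time, the measured TCP pose, the force, the opening and the grip force at its end, in the units of the state.
- env.state(): the state, without advancing time (a new reading comes with each control period).
- env.read_camera(name): name is "scene" or "top" or "wrist"; returns a dict with "image" (384x512x3 uint8, red, green, blue), "camera_matrix" (3x3 intrinsics, pixels), "R" (3x3) and "t" (3): a world point X has camera coordinates R X + t; the wrist camera has in their place "tool_from_camera" (4x4, takes a point from camera to tool coordinates, whose origin is the TCP and whose axes are the flange's). Camera axes: x right, y down, z forward; pixel columns grow to the right and rows downward; lengths in m; the calibration is good to about 2 mm. A picture is of the moment at which its call begins: read the wrist's pose just before it. There is no depth.
- env.close_job(): hands the job in; it is judged then, once.
Trained networks look in a picture, given as the dict that the camera call returned (one of the last four; its "shot" number tells which), for a name from the list of things; names that differ only in an ending like _2 or _b are one class to them, and where a whole thing is asked for, a point or a joint stands for the part that bears it (a point fixed in the world has none). Each returns a list of dicts, best first, with "p" (0 to 1); they miss things now and then, are a little off and sometimes report something else, mostly with a low value. They report only what shows in the picture. A call takes as long as a camera call.
- env.find_in(thing, picture): "extent" ([left, top, right, bottom] in pixels, round what is visible of it).
- env.cut_out(thing, picture): "pixels" (384x512 bool, what is visible of it) and "extent" ([left, top, right, bottom] in pixels, round what is visible of it).
The state is a dict: "time_s": time; "qpos": joint angles; "dq": joint speeds; "effort": joint torques, N m; "tool_pos": TCP position; "orientation": TCP orientation; "force": force on the tool from outside, world axes, zero at the start; "moment": the same for the moment, N m; "width": finger opening in m; "finger_force": force on a finger pad.
Only numpy, scipy, OpenCV 4.12 (cv2) and the standard library are available. Lean on these libraries where they do the work, as an engineer would, in place of code of your own. Each camera call takes 0.05 s, during which the arm holds its last target. There are 200 camera calls.

## Working session

There is one attempt and no reset: what is moved stays moved. The work goes in short steps, Python scripts to look and compute and a shell command to move; the robot and the scene stay as the last step left them, time stands still between calls to the robot, and variables do not carry over. Pictures are saved under pics/ and viewed, at most 10 in all, crops included, and the job is handed in when it is done.

```bash
mkdir -p pics; ls
cat > h.py <<'E'
import numpy as np, cv2
from workcell import env
def cam(name):
    s=env.state(); d=env.read_camera(name)
    if name=="wrist":
        T=np.eye(4);T[:3,:3]=np.array(s["orientation"]);T[:3,3]=s["tool_pos"]
        M=np.linalg.inv(T@np.array(d["tool_from_camera"]));d["R"]=M[:3,:3];d["t"]=M[:3,3]
    d["R"]=np.array(d["R"]);d["t"]=np.array(d["t"]).ravel();d["K"]=np.array(d["camera_matrix"])
    return d
def save(d,f): cv2.imwrite("pics/"+f,d["image"][:,:,::-1])
def ray(d,uv):
    r=d["R"].T@np.linalg.inv(d["K"])@np.array([uv[0],uv[1],1.]);return -d["R"].T@d["t"],r/np.linalg.norm(r)
def onz(d,uv,z):
    c,r=ray(d,uv);return c+r*(z-c[2])/r[2]
def proj(d,X):
    p=d["K"]@(d["R"]@np.array(X)+d["t"]);return p[:2]/p[2]
def tri(obs):
    A=np.zeros((3,3));b=np.zeros(3)
    for d,uv in obs:
        c,r=ray(d,uv);P=np.eye(3)-np.outer(r,r);A+=P;b+=P@c
    return np.linalg.solve(A,b)
def det(d,n):
    l=env.cut_out(n,d)
    if not l: return None
    m=l[0]["pixels"].astype(np.uint8);ys,xs=np.nonzero(m)
    return dict(p=l[0]["p"],ext=l[0]["extent"],c=(xs.mean(),ys.mean()),m=m)
E
python3 - <<'E'
from h import *
np.set_printoptions(precision=3,suppress=True)
print(env.grasp_offset,env.state())
S=cam("scene");T=cam("top")
big=[]
for d,n in((S,"s"),(T,"t")):
    save(d,n+".png"); big.append(d["image"])
    print(n,"campos",-d["R"].T@d["t"])
    for th in ["board","board_plug","pin_knob","black_pin_knob","fixture","lid","blue_board_mid","lid_hole"]:
        r=det(d,th)
        if r: 
            print(th,round(r["p"],2),np.round(r["ext"]),np.round(r["c"],1), [onz(d,r["c"],z)[:2] for z in(0.005,0.078)])
        else: print(th,None)
E
```

```text
pics
-0.0187 {'time_s': 0.0, 'qpos': array([-47.836,  20.592,   0.632,  -0.021, -70.137, -16.509]), 'dq': array([-0.072, -0.016, -0.029,  0.025, -0.144,  0.022]), 'effort': array([ -0.   , -58.332,  29.342,   6.937,  -0.006,   0.   ]), 'tool_pos': array([ 0.292, -0.608,  0.23 ]), 'orientation': array([[-0.901, -0.433, -0.001],
       [-0.433,  0.901,  0.001],
       [ 0.   ,  0.002, -1.   ]]), 'force': array([ 0.132, -0.152, -0.823]), 'moment': array([ 0.011, -0.008, -0.027]), 'finger_force': 0.0, 'width': 0.08564991534820611}
s campos [1.213 0.44  0.787]
board 0.64 [171. 146. 205. 168.] [186.6 155.6] [array([ 0.476, -0.35 ]), array([ 0.544, -0.276])]
board_plug 0.73 [174. 147. 199. 163.] [187. 155.] [array([ 0.472, -0.351]), array([ 0.541, -0.277])]
pin_knob 0.53 [357. 275. 372. 296.] [364.2 287. ] [array([0.654, 0.372]), array([0.706, 0.378])]
black_pin_knob 0.51 [373. 224. 389. 243.] [382.5 231.4] [array([0.457, 0.35 ]), array([0.527, 0.358])]
fixture 0.72 [199. 158. 226. 178.] [211.6 166.3] [array([ 0.477, -0.237]), array([ 0.545, -0.174])]
lid 0.67 [284. 168. 328. 221.] [305.8 1
[... 376 characters left out ...]
335])]
board_plug 0.69 [350. 213. 374. 251.] [364.8 231.6] [array([ 0.471, -0.354]), array([ 0.459, -0.337])]
pin_knob 0.66 [124. 207. 132. 214.] [127.7 209.6] [array([0.458, 0.363]), array([0.447, 0.344])]
black_pin_knob 0.48 [182. 157. 269. 218.] [230.3 188.7] [array([0.557, 0.062]), array([0.541, 0.058])]
fixture 0.63 [178. 160. 270. 220.] [229.9 188.5] [array([0.557, 0.063]), array([0.541, 0.059])]
lid 0.7 [181. 156. 217. 206.] [199.5 182.9] [array([0.564, 0.158]), array([0.548, 0.149])]
blue_board_mid 0.97 [315. 212. 337. 242.] [327.6 226.8] [array([ 0.473, -0.242]), array([ 0.461, -0.231])]
lid_hole 0.93 [181. 160. 217. 211.] [199.3 183.7] [array([0.562, 0.158]), array([0.546, 0.149])]
```

Run:
```python
import cv2
s=cv2.imread("pics/s.png");t=cv2.imread("pics/t.png")
cv2.imwrite("pics/s2.png",cv2.resize(s[110:330,150:420],None,fx=2.9,fy=2.7,interpolation=cv2.INTER_CUBIC)[:600,:800])
cv2.imwrite("pics/t2.png",cv2.resize(t[140:270,110:390],None,fx=2.85,fy=2.85,interpolation=cv2.INTER_CUBIC))
```

```text
(no output)
```

View pics/s2.png

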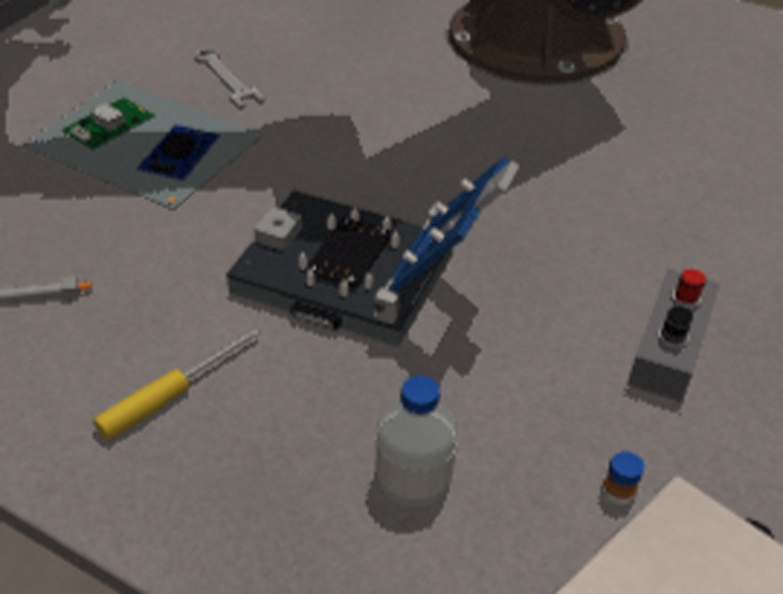

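View pics/t2.png

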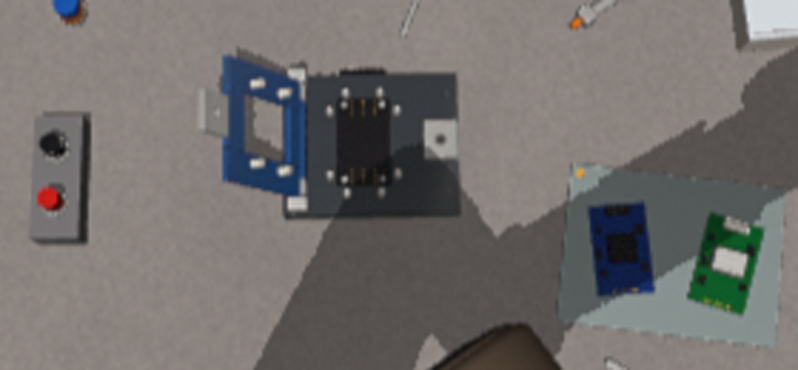

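Scene and top views agree. The green board is at right on the mat at zoomed (730,262), with its plug pointing away from the robot and slightly right, about -14°. The fixture is nearly aligned with the world axes, with the socket on +x and the hinge on +y. The red pin is at zoomed (49,198) and the black pin at (55,143). Next I move above the board.

```bash
python3 -m creep '[0,0,0.035,0.042,0.0645,0.004,-1, 0,0,0.035,0.042,0.0645,0.004,-1, 0,0,0.035,0.042,0.0645,0.004,-1, 0,0,0.035,0.042,0.0645,0.004,-1, 0,0,0.035,0.042,0.0645,0.004,-1, 0,0,0.035,0.042,0.0645,0.004,-1, 0,0,0.035,0.042,0.0645,0.004,-1, 0,0,0.035,0.042,0.0645,0.004,-1, 0,0,0,0,0,0,-1, 0,0,0,0,0,0,-1]'
cat > bd.py <<'E'
from h import *
np.set_printoptions(precision=4,suppress=True)
d=cam("wrist");s=env.state();print("tcp",s["tool_pos"],"ty",np.degrees(np.arctan2(s["orientation"][1][1],s["orientation"][0][1])))
import sys;save(d,sys.argv[1])
for th in ["board","board_mid","board_plug","blue_board_mid"]:
    r=det(d,th)
    if r: print(th,round(r["p"],2),np.round(r["ext"]),np.round(r["c"],1),onz(d,r["c"],0.0054))
r=det(d,"board")
if r:
    c=max(cv2.findContours(r["m"],0,2)[0],key=cv2.contourArea)[:,0,:]
    P=np.array([onz(d,p,0.0054)[:2] for p in c],np.float32)
    print(cv2.minAreaRect(P))
# can: white top
r2=env.state()
E
python3 bd.py w1.png; python3 -c "
from h import *
d=env.read_camera('wrist');print(np.round(d['tool_from_camera'],3))"
```

```text
time_s: 1.9
tool_pos: [0.4608, -0.3497, 0.2475]
orientation: [[-0.24, -0.971, 0.0], [-0.971, 0.24, -0.0], [0.0, -0.0, -1.0]]
force: [-0.2, -0.9, -0.3]
width: 0.0856
finger_force: 0.0
tcp [ 0.4603 -0.3503  0.2474] ty 166.04943326606042
board 0.7 [211. 140. 285. 189.] [247.6 161.4] [ 0.4692 -0.354   0.0054]
board_mid 0.74 [212. 138. 285. 183.] [247.4 161.5] [ 0.4694 -0.354   0.0054]
board_plug 0.88 [210. 136. 284. 186.] [247.4 161.5] [ 0.4693 -0.354   0.0054]
blue_board_mid 0.78 [226. 210. 304. 270.] [264.9 238.1] [ 0.4723 -0.2433  0.0054]
((0.46952226758003235, -0.35332247614860535), (0.06027672812342644, 0.09599528461694717), 79.39217376708984)
[[-0.001 -0.966 -0.26   0.065]
 [ 1.    -0.001 -0.     0.001]
 [-0.    -0.26   0.966 -0.143]
 [ 0.     0.     0.     1.   ]]
```

View pics/w1.png

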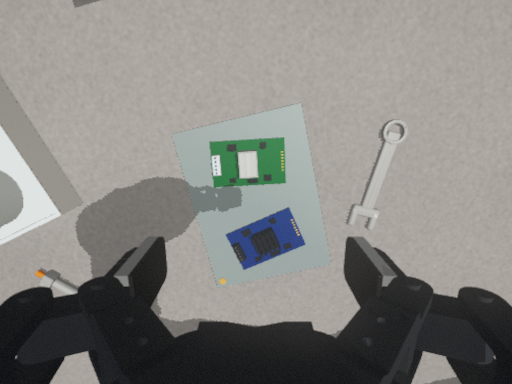

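The wrist view shows the green board at (248,162), with its white plug on the left at (216,166) and its can at (248,165). The blue board is at (265,239). I'll descend partway, align, and look again to get height from a second view.

```bash
python3 -m creep '[0,0,0.009,0.0092,-0.0032,-0.06,0, 0,0,0.009,0.0092,-0.0032,-0.06,0, 0,0,0,0,0,-0.06,0, 0,0,0,0,0,-0.05,0, 0,0,0,0,0,0,0, 0,0,0,0,0,0,0]'
cat >> bd.py <<'E'
np.save("bm.npy",r["m"]) if r else 0
E
python3 bd.py w2.png
python3 - <<'E'
from h import *
import cv2
# white can / plug blobs in w2
im=cv2.imread("pics/w2.png");h=cv2.cvtColor(im,cv2.COLOR_BGR2HSV)
m=((h[:,:,1]<60)&(h[:,:,2]>150)).astype(np.uint8)
n,l,st,c=cv2.connectedComponentsWithStats(m)
for i in range(1,n):
    if st[i][4]>60: print(st[i],c[i])
print(env.state()["width"])
E
```

```text
time_s: 2.85
tool_pos: [0.4694, -0.3542, 0.1327]
orientation: [[-0.186, -0.983, -0.001], [-0.983, 0.186, -0.0], [0.0, 0.001, -1.0]]
force: [-0.4, 0.1, 0.5]
width: 0.0427
finger_force: 0.0
tcp [ 0.47   -0.3543  0.1336] ty 169.28576865059267
board 0.58 [203. 156. 306. 217.] [254.5 183.8] [ 0.4693 -0.3539  0.0054]
board_mid 0.79 [203. 154. 308. 217.] [254.7 183.7] [ 0.4691 -0.354   0.0054]
board_plug 0.69 [202. 150. 310. 217.] [254.4 183.7] [ 0.4693 -0.3541  0.0054]
blue_board_mid 0.64 [217. 253. 305. 326.] [264.  289.2] [ 0.4806 -0.2423  0.0054]
((0.46943220496177673, -0.3529398441314697), (0.059633638709783554, 0.09605544805526733), 79.1921157836914)
[     0      0    512    341 123586] [268.26680206 129.34485298]
[242 171  27  37 985] [255.18375635 188.82436548]
[247 305  63  21 556] [285.5        316.28776978]
[407 318  16  21 159] [414.25157233 327.74213836]
[143 330   7  25 106] [145.94339623 341.35849057]
[361 330  51  54 855] [380.7625731 358.9625731]
0.04259229126859323
```

View pics/w2.png

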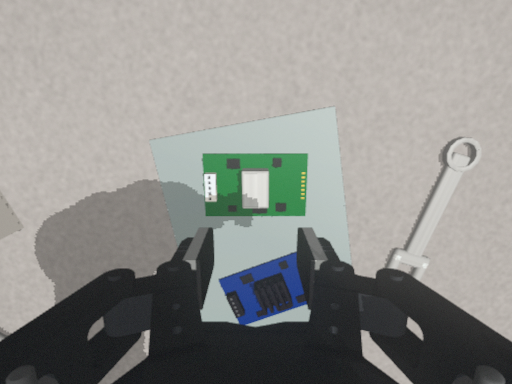

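The board is square between the fingers, with its can at (255,189). Both views give a consistent centre and height. Descending.

```bash
python3 -m creep '[0,0,0,-0.001,0.0016,-0.06,0, 0,0,0,0,0,-0.06,0, 0,0,0,0,0,-0.06,0, 0,0,0,0,0,-0.04,0, 0,0,0,0,0,-0.012,0, 0,0,0,0,0,-0.008,0, 0,0,0,0,0,0,0]'; python3 -m creep '[0,0,0,0,0,-0.003,0.1,0,0,0,0,0,-0.003,0.2, 0,0,0,0,0,0,0.2]'
```

```text
time_s: 3.85
tool_pos: [0.4695, -0.3531, 0.0129]
orientation: [[-0.186, -0.983, 0.001], [-0.983, 0.186, -0.0], [0.0, -0.001, -1.0]]
force: [0.1, -0.4, -0.5]
width: 0.0428
finger_force: 0.0
time_s: 4.15
tool_pos: [0.4692, -0.3529, 0.0098]
orientation: [[-0.186, -0.983, 0.001], [-0.983, 0.186, -0.0], [0.0, -0.001, -1.0]]
force: [-0.5, -1.0, 0.1]
width: 0.034
finger_force: 0.0
```

```bash
python3 -c "
from h import *
save(cam('wrist'),'w3.png')"
```

```text
(no output)
```

View pics/w3.png

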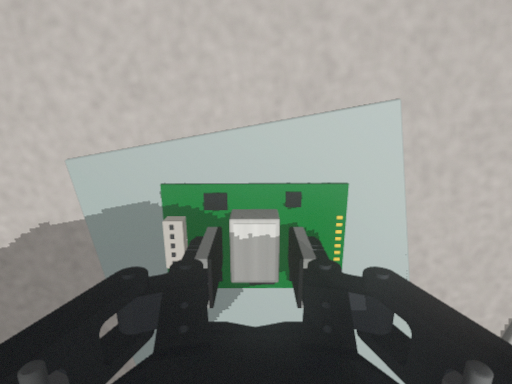

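Fingers straddle the can (230–280, 210–283) with clearance. Lower a touch more and grip.

```bash
python3 -m creep '[0,0,0,0,0,-0.003,0.2, 0,0,0,0,0,-0.003,0.2, 0,0,0,0,0,0,0.2]'; python3 -m creep '[0,0,0,0,0,0,1,0,0,0,0,0,0,1,0,0,0,0,0,0,1,0,0,0,0,0,0,1]' 50
```

```text
time_s: 4.5
tool_pos: [0.4688, -0.3528, 0.0061]
orientation: [[-0.186, -0.983, -0.0], [-0.983, 0.186, 0.0], [-0.0, 0.0, -1.0]]
force: [-0.4, -0.3, -0.3]
width: 0.0343
finger_force: 0.0
time_s: 4.9
tool_pos: [0.4691, -0.3529, 0.0064]
orientation: [[-0.186, -0.983, 0.0], [-0.983, 0.186, -0.0], [0.0, -0.0, -1.0]]
force: [-0.6, -0.1, 1.9]
width: 0.0228
finger_force: 49.6
```

```bash
python3 -m creep '[0,0,0,0,0,0.04,1, 0,0,0,0,0,0.07,1, 0,0,0,0,0,0.07,1, 0,0,0.0074,0.0195,0.073,0.036,1, 0,0,0.0074,0.0195,0.073,0.036,1, 0,0,0.0074,0.0195,0.073,0.036,1, 0,0,0.0074,0.0195,0.073,0.036,1, 0,0,0.0074,0.0195,0.073,0.036,1, 0,0,0.0074,0.0195,0.073,0.036,1, 0,0,0.0074,0.0195,0.073,0.036,1, 0,0,0.0074,0.0195,0.073,0.036,1, 0,0,0,0,0,0,1]'; python3 -m creep '[0,0,0,0,0,0,1, 0,0,0,0,0,0,1]'
cat > blobs.py <<'E'
from h import *
import sys
np.set_printoptions(precision=4,suppress=True)
d=cam("wrist");s=env.state();print("tcp",s["tool_pos"],"ty",np.degrees(np.arctan2(s["orientation"][1][1],s["orientation"][0][1])))
save(d,sys.argv[1])
h=cv2.cvtColor(d["image"],cv2.COLOR_RGB2HSV)
for th in ["fixture","lid","nest","lug_hole","lid_hole","board"]:
    try:
        r=det(d,th)
        if r: print(th,round(r["p"],2),np.round(r["ext"]))
    except Exception as e: print(th,e)
E
python3 blobs.py w4.png
```

```text
time_s: 6.1
tool_pos: [0.5491, -0.0574, 0.2428]
orientation: [[0.004, -1.0, 0.004], [-1.0, -0.004, 0.001], [-0.001, -0.004, -1.0]]
force: [-0.0, -0.0, -0.2]
width: 0.0228
finger_force: 49.3
time_s: 6.3
tool_pos: [0.5462, -0.0613, 0.2395]
orientation: [[-0.001, -1.0, -0.002], [-1.0, 0.001, -0.0], [0.0, 0.002, -1.0]]
force: [0.5, -0.5, -0.9]
width: 0.0228
finger_force: 49.3
tcp [ 0.5461 -0.0616  0.2394] ty 179.88936717516478
fixture 0.65 [181. 154. 302. 324.]
lid 0.73 [219. 292. 291. 325.]
nest 0.91 [183. 155. 304. 325.]
lug_hole 0.66 [180. 158. 306. 325.]
lid_hole 0.76 [218. 293. 290. 322.]
board 0.79 [161. 183. 353. 291.]
```

View pics/w4.png

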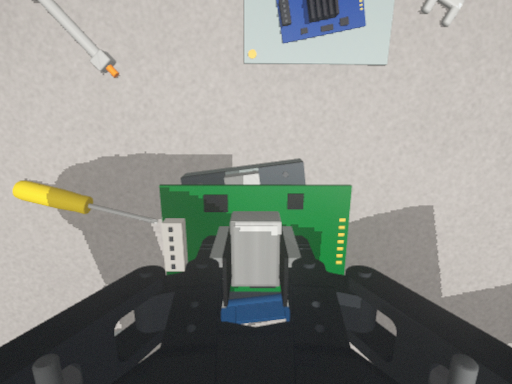

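The held board hides the fixture (its front edge shows at (183–302, 160–175)). The camera looks from the -y side of the hand, so I'll view it from beyond the nest and higher.

```bash
python3 -m creep '[0,0,0,0,0.04,0.06,1, 0,0,0,0,0.04,0.06,1, 0,0,0,0,0.06,0.06,1, 0,0,0,0,0.06,0.06,1, 0,0,0,0,0.08,0,1, 0,0,0,0,0.08,0,1, 0,0,0,0,0.08,0,1, 0,0,0,0,0,0,1, 0,0,0,0,0,0,1, 0,0,0,0,0,0,1]'
python3 blobs.py w5.png
```

```text
time_s: 7.65
tool_pos: [0.5469, 0.1586, 0.3603]
orientation: [[-0.001, -1.0, -0.0], [-1.0, 0.001, -0.0], [0.0, 0.0, -1.0]]
force: [-1.1, 0.1, -0.2]
width: 0.0227
finger_force: 49.3
tcp [0.547  0.1583 0.3604] ty 179.9013116000596
fixture 0.62 [191.   0. 318. 182.]
lid 0.8 [213. 113. 317. 186.]
nest 0.43 [ 96. 175. 156. 222.]
lug_hole 0.83 [192.   1. 323. 184.]
lid_hole 0.86 [215. 112. 318. 186.]
board 0.59 [ 98. 173. 158. 226.]
```

View pics/w5.png

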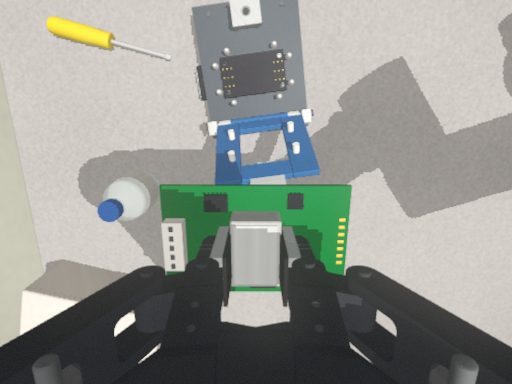

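Clear view: nest plate about (220–287, 50–98) with eight posts around it, lug hole at (246,12), socket on the left at (202,83), and the lid folded back. Now fit the fixture pose numerically.

```bash
cat > fx.py <<'E'
from h import *
np.set_printoptions(precision=4,suppress=True)
d=cam("wrist");im=d["image"].astype(int)
v=im.max(2);
m=np.zeros(v.shape,np.uint8);m[30:112,205:302]=(v[30:112,205:302]>130)
n,l,st,c=cv2.connectedComponentsWithStats(m)
for i in range(1,n):
    if st[i][4]>8: print("w",st[i],c[i],onz(d,c[i],0.046)[:2])
b=np.zeros(v.shape,np.uint8);b[44:104,214:292]=(v[44:104,214:292]<40)
b=cv2.morphologyEx(b,cv2.MORPH_OPEN,np.ones((5,5)))
ct=max(cv2.findContours(b,0,2)[0],key=cv2.contourArea)[:,0,:]
P=np.array([onz(d,p,0.040)[:2] for p in ct],np.float32);print("plate",cv2.minAreaRect(P))
hm=np.zeros(v.shape,np.uint8);hm[3:22,236:257]=(v[3:22,236:257]<70)
n,l,st,c=cv2.connectedComponentsWithStats(hm)
for i in range(1,n): print("hole",st[i],c[i],onz(d,c[i],0.049)[:2])
print(v[60:64,214:224],v[5:20,240:253:2])
E
python3 fx.py
```

```text
w [ 205   30   97   82 5051] [253.6545  68.761 ] [0.5482 0.0345]Traceback (most recent call last):
  File "fx.py", line 11, in <module>
    ct=max(cv2.findContours(b,0,2)[0],key=cv2.contourArea)[:,0,:]
       ~~~^^^^^^^^^^^^^^^^^^^^^^^^^^^^^^^^^^^^^^^^^^^^^^^^
ValueError: max() iterable argument is empty
```

Run:
```python
from h import *
d=cam("wrist");save(d,"w6.png");print(d["image"].max(2)[30:112:6,205:302:5])
import cv2
a=cv2.imread("pics/w5.png");print(a.max(2)[30:112:6,205:302:5])
```

```text
[[136 137 137 139 139 124 109 141 143 143 143 144 145 144 145 148 146 145
  146 173]
 [136 138 137 136 140 141 141 143 143 144 144 143 146 145 146 147 145 146
  147 155]
 [137 137 138 138 140 140 140 142 143 142 144 144 144 133 239 147 146 146
  146 146]
 [135 135 139 139 216 140 140 141 142 144 143 143 145 137 146 139 145 147
  149 146]
 [136 138 137 140 123 139 142 121 108  95  97  97  96 100  98 227 126 247
  148 148]
 [137 136 137  92 113  94  94  95  96  97  96  97  98  97 101 100 137 149
  149 148]
 [138 128 219  92  94  94  94  95  93  96  96  95  96  97  99 100 139 148
  149 150]
 [137 137 138 122  93  94  92  93  94  95  93  96  98  99 107 101 130 149
  149 150]
 [139 137 139 121 123  91  94  91  92  93  95  95  98  97 126 176 105 154
  149 151]
 [134 138 137 139  91  92  92  93  92  93  96  95  96  99  99 211  99 156
  151 151]
 [118 137 137 218  95 138  92  94  91  95  97  95  98  97  96  87 134 148
  150 150]
 [ 84 137 137 138  92  92  77 120 128 142 142 143 145 145 102 239 148 150
  149 148]
 [155 137 134 138 136 108 225 141 142 143 141 144 144 145 144 147 147 149
  147 
[... 581 characters left out ...]
 136 147
  148 149]
 [138 125 220  96  93  92  92  94  96  95  98  96  98  97 100 101 149 149
  150 149]
 [137 139 139 121  93  94  92  94  92  95  96  96  97  97 125 101 131 148
  149 151]
 [136 136 137 121 135  92  91  92  93  94  96  98  96  98 102 150 117 149
  149 150]
 [138 137 137 136  92  93  91  94  94  95  95  97 101 100  99 127  97 159
  152 149]
 [120 136 138 212  94 113  93  94  94  93  92  95  97  97 101  89 135 148
  149 150]
 [ 80 136 137 137  87  94  75 109 128 143 144 144 143 146 105 244 148 149
  148 149]
 [156 136 136 137 137 114 224 139 142 140 143 144 144 145 146 147 148 149
  148 150]
 [177 137 135 136 140 139 139 138 140 140 142 143 146 145 145 145 149 146
  148 147]]
```

```bash
sed -i 's/>130/>185/; s/292\]<40/292]<118/; s/257\]<70/257]<150/' fx.py
sed -i 's/^b=cv2.morph.*/b=cv2.morphologyEx(cv2.morphologyEx(b,cv2.MORPH_CLOSE,np.ones((7,7))),cv2.MORPH_OPEN,np.ones((9,9)))/' fx.py; python3 fx.py
```

```text
w [301  30   1  10  10] [301.   34.5] [ 0.482  -0.0097]
w [272  41   5   5  17] [274.1765  42.7647] [0.5192 0.0008]
w [224  48   5   4  17] [226.3529  49.4706] [0.5866 0.0092]
w [277  53   4   4  14] [278.5  54.5] [0.5129 0.016 ]
w [288  52   4   5  16] [289.5  54. ] [0.4973 0.0153]
w [213  63   5   5  19] [214.8421  64.7368] [0.6036 0.0292]
w [290  79   4   4  15] [291.6  80.6] [0.4933 0.0508]
w [280  83   4   4  12] [281.6667  84.5   ] [0.5075 0.0561]
w [217  89   5   5  19] [218.8421  91.1579] [0.5991 0.065 ]
w [227  90   3   4  11] [227.9091  91.6364] [0.5859 0.0657]
w [278  93   4   5  16] [279.5  95. ] [0.5104 0.0706]
w [232 100   5   4  16] [234.  101.5] [0.5772 0.0795]
w [289 110  10   2  11] [293.8182 110.9091] [0.4887 0.0931]
plate ((0.5498471856117249, 0.04008415713906288), (0.09517482668161392, 0.05941309407353401), 6.807023525238037)
hole [243   8   6   7  34] [245.5     10.7059] [ 0.5589 -0.0385]
[[137 135 139 138 138 115  91  93  94  95]
 [137 137 138 138 139 112  88  93  93 118]
 [160 158 143 140 139 113  86  95 117 139]
 [223 219 188 149 139 113  91  93 104 114]] [[239 231 208 207 228 237 239]
 [238 217 194 188 204 236 239]
 [237 206 164 151 182 229 239]
 [235 195 129 120 166 222 237]
 [229 180 122 118 147 214 237]
 [227 172 121 118 133 211 237]
 [229 178 120 118 128 217 239]
 [232 191 118 118 149 224 238]
 [237 206 118 119 169 229 238]
 [237 222 156 144 202 236 237]
 [235 234 210 205 226 239 237]
 [233 237 233 233 236 240 238]
 [234 237 237 239 238 240 238]
 [237 234 238 238 239 239 239]
 [239 234 238 237 239 239 240]]
```

Fixture: nest ≈ (0.5483, 0.0400), yaw ≈ 7.5° from the eight posts (lug hole distance 79 mm, consistent). Move above the nest and hover.

```bash
python3 -m creep '[0,0,0.0106,0.0005,-0.059,0,1, 0,0,0.0106,0.0005,-0.059,0,1, 0,0,0.0106,0.0005,-0.059,0,1, 0,0,0.0106,0.0005,-0.059,0,1, 0,0,0,0,0,-0.08,1, 0,0,0,0,0,-0.09,1, 0,0,0,0,0,-0.09,1, 0,0,0,0,0,-0.09,1, 0,0,0,0,0,-0.09,1, 0,0,0,0,0,-0.09,1, 0,0,0,0,0,-0.058,1, 0,0,0,0,0,0,1]'; python3 -m creep '[0,0,0,0,0,0,1, 0,0,0,0,0,0,1]'
python3 blobs.py w7.png
```

```text
time_s: 9.35
tool_pos: [0.5451, 0.0401, 0.0624]
orientation: [[0.131, -0.991, -0.007], [-0.991, -0.131, -0.003], [0.002, 0.008, -1.0]]
force: [-0.1, 0.5, -0.2]
width: 0.0226
finger_force: 49.3
time_s: 9.55
tool_pos: [0.5495, 0.0417, 0.0683]
orientation: [[0.132, -0.991, 0.003], [-0.991, -0.132, 0.001], [-0.0, -0.003, -1.0]]
force: [1.1, 0.2, -0.2]
width: 0.0228
finger_force: 49.3
tcp [0.5494 0.0417 0.0684] ty -172.3952448957835
fixture 0.91 [123.  40. 389. 351.]
lid 0.94 [149. 316. 361. 354.]
nest 0.65 [123.  38. 391. 354.]
lug_hole 0.74 [119.  41. 392. 352.]
lid_hole 0.78 [156. 317. 359. 350.]
board 0.65 [158. 185. 352. 292.]
```

View pics/w7.png

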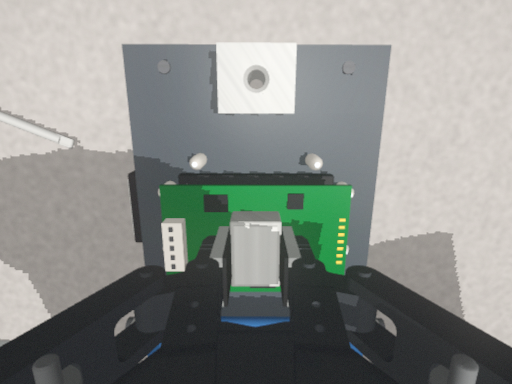

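Hovering square over the nest: lug hole mouth at (257,79), front posts at (199,160) and (315,160), board edges 160–350. Check the lug hole and front posts from here.

```bash
cat > fx2.py <<'E'
from h import *
np.set_printoptions(precision=4,suppress=True)
d=cam("wrist");s=env.state();tcp=np.array(s["tool_pos"]);R=np.array(s["orientation"]);print("tcp",tcp,np.degrees(np.arctan2(-R[0][0+0]*0+R[1][1],R[0][1])))
v=cv2.medianBlur(d["image"],3).max(2)
reg=v[55:104,228:288];m=(reg<200).astype(np.uint8)
n,l,st,c=cv2.connectedComponentsWithStats(m)
for i in range(1,n):
    if 100<st[i][4]<1500: q=c[i]+[228,55];print("hole",st[i],q,onz(d,q,0.049))
yaw=np.radians(7.55);ax=np.array([np.cos(yaw),np.sin(yaw)]);ay=np.array([-ax[1],ax[0]])
reg=v[145:180,180:335];m=(reg>175).astype(np.uint8)
n,l,st,c=cv2.connectedComponentsWithStats(m)
for i in range(1,n):
    if st[i][4]>40: q=c[i]+[180,145];print("post",st[i],q,onz(d,q,0.044),onz(d,q,0.048))
# board edges in hand
h=cv2.cvtColor(d["image"],cv2.COLOR_RGB2HSV);g=((h[...,0]>45)&(h[...,0]<80)&(h[...,1]>120)).astype(np.uint8)
zb=tcp[2]-0.001
for r in(195,205): 
    x=np.nonzero(g[r])[0];p=[onz(d,(x[0]-.5,r),zb),onz(d,(x[-1]+.5,r),zb)];mid=(p[0]+p[1])/2;print("bx",x[0],x[-1],mid,np.linalg.norm(p[0]-p[1]),"rel tool y",(R.T@(mid-tcp))[:2])
y=[np.nonzero(g[:,c])[0][0]-.5 for c in(185,245,330)];e=[onz(d,(c,yy),zb) for c,yy in zip((185,245,330),y)];print("front edge rel tool",y,[(R.T@(q-tcp))[:2] for q in e])
E
python3 fx2.py
```

```text
tcp [0.5481 0.0412 0.0668] -172.41369925922325
hole [ 16  12  22  23 383] [254.7781  78.0548] [ 0.5588 -0.0391  0.049 ]
post [  8  10  16  15 182] [195.2857 161.8846] [0.5863 0.0087 0.044 ] [0.5856 0.0079 0.048 ]
post [129  11  12  14 125] [314.312 163.008] [0.5198 0.0005 0.044 ] [ 0.5207 -0.      0.048 ]
bx 161 350 [0.551  0.0173 0.0658] 0.09564953010036845 rel tool y [0.0241 0.0003]
bx 161 349 [0.5506 0.0226 0.0658] 0.0960194059925065 rel tool y [0.0188 0.0001]
front edge rel tool [np.float64(184.5), np.float64(184.5), np.float64(184.5)] [array([ 0.0295, -0.0348]), array([ 0.0295, -0.0049]), array([0.0295, 0.0375])]
```

```bash
python3 -m creep '[0,0,0,0.0004,-0.002,-0.01,1, 0,0,0,0,0,-0.01,1, 0,0,0,0,0,0,1, 0,0,0,0,0,0,1]'; python3 fx2.py | egrep "tcp|hole|front|bx"; python3 -m creep '[0,0,0,0,0,-0.006,1, 0,0,0,0,0,-0.006,1, 0,0,0,0,0,-0.006,1, 0,0,0,0,0,0,1,0,0,0,0,0,0,1]'
```

```text
time_s: 10.35
tool_pos: [0.5479, 0.04, 0.0558]
orientation: [[0.132, -0.991, -0.001], [-0.991, -0.132, -0.0], [0.0, 0.001, -1.0]]
force: [0.5, -0.8, 0.0]
width: 0.023
finger_force: 49.3
tcp [0.5481 0.0401 0.0561] -172.4102292996863
hole [ 14  10  24  26 453] [253.8477  78.1656] [ 0.5588 -0.0392  0.049 ]
bx 161 350 [0.5507 0.0159 0.0551] 0.09537593289230288 rel tool y [0.0243 0.0006]
bx 162 349 [0.55   0.0212 0.0551] 0.09523573862229365 rel tool y [0.019  0.0006]
front edge rel tool [np.float64(184.5), np.float64(184.5), np.float64(184.5)] [array([ 0.0298, -0.0344]), array([ 0.0297, -0.0046]), array([0.0296, 0.0377])]
time_s: 10.9
tool_pos: [0.5481, 0.0401, 0.0472]
orientation: [[0.132, -0.991, -0.0], [-0.991, -0.132, -0.0], [0.0, 0.0, -1.0]]
force: [0.7, -0.2, -0.5]
width: 0.0229
finger_force: 49.3
```

```bash
python3 -m creep '[0,0,0,0,0,-0.003,1, 0,0,0,0,0,-0.003,1, 0,0,0,0,0,-0.002,1, 0,0,0,0,0,0,1,0,0,0,0,0,0,1]'
```

```text
time_s: 11.4
tool_pos: [0.5481, 0.0402, 0.0434]
orientation: [[0.132, -0.991, -0.0], [-0.991, -0.132, -0.0], [0.0, 0.0, -1.0]]
force: [-0.7, 0.4, 0.6]
width: 0.0229
finger_force: 49.6
```

Now probe for contact gently, then release.

```bash
python3 -m creep '[0,0,0,0,0,-0.002,1, 0,0,0,0,0,-0.001,1, 0,0,0,0,0,0,1]'; python3 -m creep '[0,0,0,0,0,0,0.5, 0,0,0,0,0,0,0.2, 0,0,0,0,0,0,0.2, 0,0,0,0,0,0.02,0.2, 0,0,0,0,0,0.06,0.2, 0,0,0,0,0,0.08,0.2, 0,0,0,0,0,0.1,1, 0,0,0,0,0,0.06,1, 0,0,0,0,0,0,1]'
python3 -c "
from h import *
d=cam('wrist');save(d,'w8.png');im=cv2.imread('pics/w8.png')"
```

```text
time_s: 11.7
tool_pos: [0.5482, 0.0402, 0.0423]
orientation: [[0.132, -0.991, 0.0], [-0.991, -0.132, -0.0], [0.0, -0.0, -1.0]]
force: [-2.8, 0.6, 7.8]
width: 0.0225
finger_force: 50.3
time_s: 12.6
tool_pos: [0.5508, 0.0408, 0.2079]
orientation: [[0.133, -0.991, 0.009], [-0.991, -0.133, 0.003], [-0.001, -0.009, -1.0]]
force: [0.7, -0.1, -0.6]
width: 0.0002
finger_force: 0.0
```

View pics/w8.png

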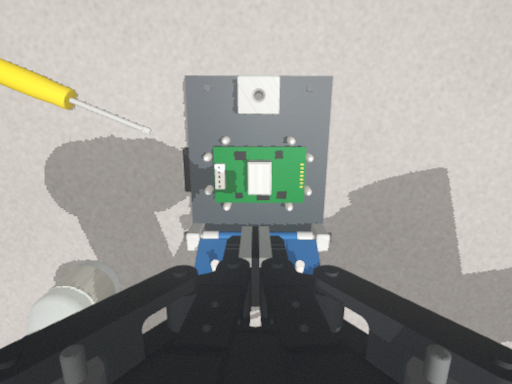

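The board is seated flat between the posts, spanning (213–307, 147–203) with its plug on the socket side (left). Next I go behind the lid with fingers shut, to its far (+y) side.

```bash
python3 -m creep '[0,0,0,0,0,0.08,1, 0,0,0,-0.0089,0.0677,0,1, 0,0,0,-0.0089,0.0677,0,1, 0,0,0,-0.0089,0.0677,0,1, 0,0,0,-0.0089,0.0677,0,1, 0,0,0,-0.0089,0.0677,0,1, 0,0,0,-0.0089,0.0677,0,1, 0,0,0,0,0,0,1, 0,0,0,0,0,-0.07,1, 0,0,0,0,0,-0.08,1, 0,0,0,0,0,0,1, 0,0,0,0,0,0,1]'; python3 -c "
from h import *
s=env.state();p=np.array(s['tool_pos']);a=np.radians(7.55);q=p[:2]-[.5483,.0402];print(s['tool_pos'],q@[np.cos(a),np.sin(a)],q@[-np.sin(a),np.cos(a)])
d=cam('top')
r=det(d,'lid');print(r['ext'],r['p']);save(d,'t3.png')"
```

```text
time_s: 13.85
tool_pos: [0.5214, 0.2426, 0.1668]
orientation: [[0.132, -0.991, -0.001], [-0.991, -0.132, -0.002], [0.002, 0.002, -1.0]]
force: [1.2, -0.2, 1.1]
width: 0.0001
finger_force: 0.0
[0.52137741 0.24257779 0.16678346] -9.850026706434005e-05 0.20416068239956686
[179.5, 158.4, 217.3, 206.8] 0.95
```

```bash
python3 -m creep '[0,0,0,0.0033,-0.0248,0.0027,1, 0,0,0,0.0033,-0.0248,0.0027,1, 0,0,0,0.0033,-0.0248,0.0027,1, 0,0,0,0.0033,-0.0248,0.0027,1, 0,0,0,0.0033,-0.0248,0.0027,1, 0,0,0,0.0033,-0.0248,0.0027,1, 0,0,0,0.0033,-0.0248,0.0027,1, 0,0,0,0.0033,-0.0248,0.0027,1, 0,0,0,0.0033,-0.0248,0.0027,1, 0,0,0,0.0033,-0.0248,0.0027,1]'; python3 -c "
from h import *
s=env.state();p=np.array(s['tool_pos']);a=np.radians(7.55);q=p[:2]-[.5483,.0402];print(s['tool_pos'],s['force'],q@[np.cos(a),np.sin(a)],q@[-np.sin(a),np.cos(a)])
d=cam('scene')
r=det(d,'lid');print(r['ext'],r['p']);save(d,'s3.png')"
```

```text
time_s: 14.95
tool_pos: [0.5378, 0.118, 0.1801]
orientation: [[0.132, -0.991, -0.001], [-0.991, -0.132, -0.0], [0.0, 0.001, -1.0]]
force: [-0.3, 1.4, -1.3]
width: -0.0002
finger_force: 0.9
[0.53776423 0.11801875 0.18005236] [-0.27170248  1.42065955 -1.25198337] -0.000219725765075084 0.07852841419247558
[281.2, 163.7, 302.0, 221.5] 0.93
```

The push force is small and the lid's extent narrowed to upright. Continue down the arc.

```bash
python3 -m creep '[0,0,0,0.0029,-0.0216,-0.0022,1, 0,0,0,0.0029,-0.0216,-0.0022,1, 0,0,0,0.0029,-0.0216,-0.0022,1, 0,0,0,0.0027,-0.0204,-0.0077,1, 0,0,0,0.0027,-0.0204,-0.0077,1, 0,0,0,0.0027,-0.0204,-0.0077,1, 0,0,0,0.0023,-0.0177,-0.0128,1, 0,0,0,0.0023,-0.0177,-0.0128,1, 0,0,0,0.0023,-0.0177,-0.0128,1]'
cat > chk.py <<'E'
from h import *
s=env.state();p=np.array(s['tool_pos']);a=np.radians(7.55);q=p[:2]-[.5483,.0402];print(s['tool_pos'],s['force'],q@[np.cos(a),np.sin(a)],q@[-np.sin(a),np.cos(a)])
d=cam('scene')
r=det(d,'lid');print(r and (r['ext'],r['p']))
# predicted extents
N=np.array([.5483,.0402,0]);X=np.array([np.cos(a),np.sin(a),0]);Y=np.array([-np.sin(a),np.cos(a),0])
for th in range(0,130,15):
    t=np.radians(th);P=[]
    for x,rr in((-.062,.01),(.062,.01),(-.062,.127),(.062,.127),(-.02,.163),(.02,.163)):
        P.append(proj(d,N+x*X+Y*(.065-rr*np.cos(t))+[0,0,.054+rr*np.sin(t)]))
    P=np.array(P);print(th,np.round(P.min(0)),np.round(P.max(0)))
E
python3 chk.py
```

```text
time_s: 15.95
tool_pos: [0.5498, 0.029, 0.1456]
orientation: [[0.132, -0.991, -0.0], [-0.991, -0.132, 0.0], [-0.0, 0.0, -1.0]]
force: [0.1, 0.9, -0.2]
width: 0.0
finger_force: 0.4
[0.54978762 0.0289528  0.14555543] [ 0.13944163  0.86468691 -0.16211044] -3.0606307109885004e-06 -0.011345157896272115
([249.4, 159.6, 300.7, 218.7], 0.85)
0 [237. 179.] [296. 218.]
15 [238. 171.] [296. 217.]
30 [243. 164.] [297. 216.]
45 [251. 158.] [297. 216.]
60 [262. 153.] [298. 216.]
75 [272. 151.] [299. 216.]
90 [283. 154.] [302. 216.]
105 [284. 160.] [313. 217.]
120 [285. 167.] [327. 217.]
```

```bash
python3 -m creep '[0,0,0,0.0018,-0.0137,-0.0169,1, 0,0,0,0.0018,-0.0137,-0.0169,1, 0,0,0,0.0018,-0.0137,-0.0169,1, 0,0,0,0.0012,-0.009,-0.02,1, 0,0,0,0.0012,-0.009,-0.02,1, 0,0,0,0.0012,-0.009,-0.02,1, 0,0,0,0.0004,-0.003,-0.0143,1, 0,0,0,0.0004,-0.003,-0.0143,1, 0,0,0,0.0004,-0.003,-0.0143,1, 0,0,0,0,0,0,1]'; python3 chk.py | head -2;  python3 -m creep '[0,0,0,0,-0.001,-0.005,1, 0,0,0,0,0,-0.005,1, 0,0,0,0,0,-0.004,1, 0,0,0,0,0,-0.004,1, 0,0,0,0,0,0,1]'
```

```text
time_s: 17.05
tool_pos: [0.5545, -0.009, 0.0685]
orientation: [[0.132, -0.991, -0.001], [-0.991, -0.132, -0.0], [0.0, 0.001, -1.0]]
force: [0.1, 0.2, 0.6]
width: 0.0
finger_force: 0.0
[ 0.55452235 -0.00897593  0.06849813] [0.08504992 0.16205939 0.61371092] -0.00029288730686166003 -0.049567161626930305
([229.4, 180.9, 305.6, 239.1], 0.63)
time_s: 17.65
tool_pos: [0.5554, -0.0096, 0.0609]
orientation: [[0.132, -0.991, 0.001], [-0.991, -0.132, -0.0], [0.0, -0.001, -1.0]]
force: [0.5, -2.8, 2.9]
width: -0.0002
finger_force: 2.1
```

```bash
python3 -m creep '[0,0,0,0,0,-0.004,1, 0,0,0,0,0,-0.003,1, 0,0,0,0,0,0,1]'; python3 -m creep '[0,0,0,0,0,-0.003,1, 0,0,0,0,0,0,1]'
```

```text
time_s: 17.95
tool_pos: [0.5555, -0.0097, 0.0582]
orientation: [[0.133, -0.991, 0.001], [-0.991, -0.133, -0.001], [0.001, -0.001, -1.0]]
force: [-2.0, -3.0, 11.2]
width: -0.0002
finger_force: 5.8
time_s: 18.15
tool_pos: [0.5556, -0.0097, 0.0579]
orientation: [[0.133, -0.991, 0.002], [-0.991, -0.133, -0.001], [0.001, -0.002, -1.0]]
force: [-7.1, -1.6, 23.9]
width: 0.0001
finger_force: 12.2
```

The lid is fully down (tip at 0.058 m, 24 N). Lift, look at the lid hole, then go to the rack.

```bash
python3 -m creep '[0,0,0,0,0,0.03,1, 0,0,0,0,0.01,0.07,1, 0,0,0,0,0.02,0.08,1, 0,0,0,0,0.02,0.08,1, 0,0,0,0,0,0,1, 0,0,0,0,0,0,1, 0,0,0,0,0,0,1]'
cat > hole.py <<'E'
from h import *
import sys
np.set_printoptions(precision=4,suppress=True)
d=cam("wrist");s=env.state();print("tcp",s["tool_pos"]);save(d,sys.argv[1])
a=np.radians(7.55);N=np.array([.5483,.0402,0]);Y=np.array([-np.sin(a),np.cos(a),0])
zh=float(sys.argv[2]);p=proj(d,N-.08*Y+[0,0,zh]);print("pred",p)
x,y=int(p[0]),int(p[1]);w=int(sys.argv[3])
g=cv2.cvtColor(d["image"],cv2.COLOR_RGB2GRAY);reg=g[max(y-w,0):y+w,x-w:x+w];print(reg.min(),np.median(reg),reg.max())
T=(int(reg.min())+int(np.median(reg)))//2
n,l,st,c=cv2.connectedComponentsWithStats((reg<T).astype(np.uint8))
for i in range(1,n):
    if st[i][4]>15: q=c[i]+[x-w,max(y-w,0)];e=onz(d,(q),zh);print("hole",st[i],q,e)
print(det(d,"lid") and det(d,"lid")["ext"])
E
python3 hole.py w9.png 0.065 16
```

```text
time_s: 18.85
tool_pos: [0.5541, 0.0155, 0.1844]
orientation: [[0.132, -0.991, -0.002], [-0.991, -0.132, -0.0], [-0.0, 0.002, -1.0]]
force: [-0.9, 0.2, 0.3]
width: 0.0001
finger_force: 0.0
tcp [0.554  0.0154 0.1841]
pred [257.3787 123.5323]
130 247.0 253
hole [11 12 12 11 99] [257.1111 123.9091] [ 0.559  -0.0388  0.065 ]
[186.3, 100.0, 328.6, 276.9]
```

The lid hole sits where predicted: (0.559, -0.039). Now to the rack.

```bash
python3 -m creep '[0,0,0,-0.0204,0.074,0.0132,0.2, 0,0,0,-0.0204,0.074,0.0132,0.2, 0,0,0,-0.0204,0.074,0.0132,0.2, 0,0,0,-0.0204,0.074,0.0132,0.2, 0,0,0,-0.0204,0.074,0.0132,0.2, 0,0,0,-0.0204,0.074,0.0132,0.2, 0,0,0,-0.0204,0.074,0.0132,0.2, 0,0,0,-0.0204,0.074,0.0132,0.2, 0,0,0,-0.0204,0.074,0.0132,0.2, 0,0,0,-0.0204,0.074,0.0132,0.2, 0,0,0,0,0,0,0.2, 0,0,0,0,0,0,0.2]'
cat > red.py <<'E'
from h import *
import sys,pickle,os
np.set_printoptions(precision=4,suppress=True)
d=cam("wrist");s=env.state();print("tcp",s["tool_pos"],s["width"]);save(d,sys.argv[1])
h=cv2.cvtColor(d["image"],cv2.COLOR_RGB2HSV)
m=(((h[...,0]<8)|(h[...,0]>172))&(h[...,1]>140)&(h[...,2]>60)).astype(np.uint8)
n,l,st,c=cv2.connectedComponentsWithStats(m)
for i in np.argsort(-st[1:,4])[:2]+1: print(st[i],c[i],onz(d,c[i],.063),onz(d,c[i],.078))
i=np.argmax(st[1:,4])+1
r=det(d,"pin_knob");print(r and (r["p"],r["ext"]))
o=pickle.load(open("red.pkl","rb")) if os.path.exists("red.pkl") else []
o.append(({k:d[k] for k in("R","t","K")},c[i]));pickle.dump(o,open("red.pkl","wb"))
if len(o)>1: print("tri",tri(o[-2:]))
E
python3 red.py w10.png
```

```text
time_s: 20.2
tool_pos: [0.4523, 0.3862, 0.2502]
orientation: [[0.133, -0.991, -0.001], [-0.991, -0.133, -0.002], [0.002, 0.001, -1.0]]
force: [-0.1, -0.2, 0.2]
width: 0.0339
finger_force: 0.0
tcp [0.4526 0.3854 0.2503] 0.03405355274345695
[253 130  20  20 320] [262.5219 139.7031] [0.4483 0.3501 0.063 ] [0.4488 0.3488 0.078 ]
[ 38 223  16  11 121] [ 45.7686 228.2149] [0.6889 0.4869 0.063 ] [0.6786 0.4794 0.078 ]
(0.87, [252.0, 126.7, 275.3, 150.7])
```

```bash
python3 -m creep '[0,0,0,-0.0036,-0.02,-0.08,0.2, 0,0,0,-0.0036,-0.03,-0.08,0.2, 0,0,0,0,0,-0.03,0.2,0,0,0,0,0,0,0.2,0,0,0,0,0,0,0.2,0,0,0,0,0,0,0.2]'
python3 red.py w11.png
```

```text
time_s: 20.9
tool_pos: [0.4502, 0.3612, 0.158]
orientation: [[0.132, -0.991, 0.002], [-0.991, -0.132, 0.002], [-0.002, -0.002, -1.0]]
force: [0.1, -0.4, -0.5]
width: 0.0346
finger_force: 0.0
tcp [0.4501 0.3613 0.1579] 0.03419835430559011
[245 169  28  27 588] [258.8197 182.0748] [0.4482 0.3522 0.063 ] [0.4488 0.3487 0.078 ]
[250 165  18   5  30] [258.9 166.6] [0.4498 0.3394 0.063 ] [0.4504 0.3367 0.078 ]
(0.93, [243.5, 161.3, 274.0, 195.6])
tri [0.4488 0.3489 0.0769]
```

```bash
python3 -m creep '[0,0,0,-0.0026,-0.0248,-0.03,0.2, 0,0,0,0,0,-0.06,0.2, 0,0,0,0,0,-0.06,0.2, 0,0,0,0,0,-0.04,0.2, 0,0,0,0,0,-0.018,0.2, 0,0,0,0,0,-0.006,0.2, 0,0,0,0,0,0,0.2, 0,0,0,0,0,0,0.2]'; python3 -m creep '[0,0,0,0,0,0,1, 0,0,0,0,0,0,1, 0,0,0,0,0,0,1, 0,0,0,0,0,0,1]' 100
```

```text
time_s: 21.8
tool_pos: [0.4485, 0.349, 0.0507]
orientation: [[0.132, -0.991, 0.001], [-0.991, -0.132, 0.002], [-0.001, -0.001, -1.0]]
force: [0.3, -0.1, 0.1]
width: 0.0342
finger_force: 0.0
time_s: 22.2
tool_pos: [0.4485, 0.349, 0.051]
orientation: [[0.132, -0.991, 0.001], [-0.991, -0.132, 0.002], [-0.002, -0.002, -1.0]]
force: [-1.4, -0.4, 5.7]
width: 0.0195
finger_force: 97.5
```

```bash
python3 -m creep '[0,0,0,0,0,0.04,1, 0,0,0,0,0,0.08,1, 0,0,0,0,0,0.1,1, 0,0,0,0.0232,-0.0764,0,1, 0,0,0,0.0232,-0.0764,0,1, 0,0,0,0.0232,-0.0764,0,1, 0,0,0,0.0232,-0.0764,0,1, 0,0,0,0.0232,-0.0764,0,1, 0,0,0,0.0232,-0.0764,0,1, 0,0,0,0.0232,-0.0764,0,1, 0,0,0,0.0232,-0.0764,0,1, 0,0,0,0.0232,-0.0764,0,1]'; python3 -m creep '[0,0,0,0,0,0,1,0,0,0,0,0,0,1,0,0,0,0,0,0,1,0,0,0,0,0,0,1]'; python3 hole.py w12.png 0.063 14; python3 -c "
from h import *
d=cam('wrist');s=env.state();R=np.array(s['orientation']);p=np.array(s['tool_pos'])
for dz in(.0,.012,.047): print(proj(d,p+R@[0,0,dz]))
g=d['image'].max(2);
print(d['K'])"
```

```text
time_s: 23.4
tool_pos: [0.5527, 0.0029, 0.1603]
orientation: [[0.132, -0.991, 0.001], [-0.991, -0.132, 0.001], [-0.0, -0.001, -1.0]]
force: [1.1, 0.5, -1.2]
width: 0.0191
finger_force: 99.5
time_s: 23.8
tool_pos: [0.5523, 0.0054, 0.1597]
orientation: [[0.133, -0.991, 0.0], [-0.991, -0.133, 0.0], [-0.0, -0.0, -1.0]]
force: [0.4, -0.1, -1.6]
width: 0.019
finger_force: 99.5
tcp [0.5523 0.0055 0.1597]
pred [254.0543 137.2117]
128 246.0 253
hole [  8   9  13  13 115] [253.5652 137.9565] [ 0.5591 -0.0385  0.063 ]
[176.0, 112.0, 329.9, 301.1]
[254.74898658 239.96428755]
[254.75014917 231.03583401]
[254.75277121 210.89904807]
[[297.29674516   0.         254.95171955]
 [  0.         297.29674516 191.8120567 ]
 [  0.           0.           1.        ]]
```

```bash
python3 -c "
import cv2
a=cv2.imread('pics/w12.png')[110:255,195:315]
cv2.imwrite('pics/c.png',cv2.resize(a,None,fx=4,fy=4,interpolation=cv2.INTER_NEAREST))"
```

```text
(no output)
```

View pics/c.png

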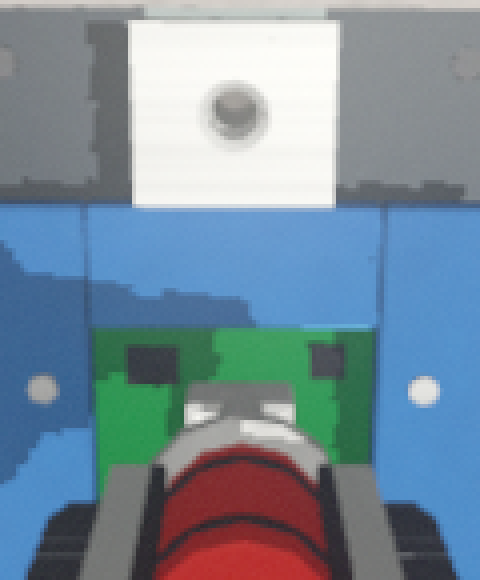

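The close view shows the tongue hole at crop (235,115), i.e. pixel (254,139). The pin is upright in the pads, and the grip centre sits about 1 px right of the TCP projection, a camera bias of about 0.5 mm. Target TCP is (0.5594, -0.0386).

```bash
python3 -m creep '[0,0,0,0.0072,-0.0441,0,1, 0,0,0,0.0072,-0.0441,0,1, 0,0,0,0,0,-0.04,1, 0,0,0,0,0,-0.04,1, 0,0,0,0,0,0,1, 0,0,0,0,0,0,1, 0,0,0,0,0,0,1]'; python3 -m creep '[0,0,0,0,0,-0.008,1, 0,0,0,0,0,-0.006,1, 0,0,0,0,0,-0.004,1, 0,0,0,0,0,0,1,0,0,0,0,0,0,1]'
```

```text
time_s: 24.7
tool_pos: [0.5603, -0.0393, 0.1205]
orientation: [[0.133, -0.991, 0.001], [-0.991, -0.133, 0.0], [0.0, -0.001, -1.0]]
force: [0.9, 0.3, 0.2]
width: 0.0188
finger_force: 99.5
time_s: 25.2
tool_pos: [0.5596, -0.0397, 0.1105]
orientation: [[0.132, -0.991, -0.0], [-0.991, -0.132, -0.0], [0.0, 0.0, -1.0]]
force: [-0.4, -0.0, 0.3]
width: 0.0194
finger_force: 99.5
```

```bash
python3 -m creep '[0,0,0,0,0.0016,0,1, 0,0,0,0,0,0,1, 0,0,0,0,0,-0.004,1, 0,0,0,0,0,-0.004,1, 0,0,0,0,0,-0.004,1, 0,0,0,0,0,0,1]'; python3 -m creep '[0,0,0,0,0,-0.004,1, 0,0,0,0,0,-0.004,1, 0,0,0,0,0,0,1]'
```

```text
time_s: 25.8
tool_pos: [0.5593, -0.0389, 0.104]
orientation: [[0.132, -0.991, -0.001], [-0.991, -0.132, -0.0], [0.0, 0.001, -1.0]]
force: [-0.1, 0.5, -1.0]
width: 0.0195
finger_force: 99.5
time_s: 26.1
tool_pos: [0.5594, -0.0389, 0.1001]
orientation: [[0.132, -0.991, -0.001], [-0.991, -0.132, -0.0], [-0.0, 0.001, -1.0]]
force: [-0.3, 0.5, -0.8]
width: 0.0196
finger_force: 99.5
```

No contact with the tip at about 0.053 m, below the lid face, so it's in the lid hole. Continue into the lug.

```bash
python3 -m creep '[0,0,0,0,0,-0.004,1, 0,0,0,0,0,-0.004,1, 0,0,0,0,0,-0.004,1, 0,0,0,0,0,-0.004,1, 0,0,0,0,0,0,1]'; python3 -m creep '[0,0,0,0,0,-0.006,1, 0,0,0,0,0,-0.006,1, 0,0,0,0,0,-0.006,1, 0,0,0,0,0,0,1]'
```

```text
time_s: 26.6
tool_pos: [0.5593, -0.0389, 0.0921]
orientation: [[0.132, -0.991, -0.001], [-0.991, -0.132, -0.0], [0.0, 0.001, -1.0]]
force: [0.1, 0.4, -0.9]
width: 0.0191
finger_force: 99.5
time_s: 27.0
tool_pos: [0.5592, -0.0389, 0.0829]
orientation: [[0.132, -0.991, -0.001], [-0.991, -0.132, -0.0], [0.0, 0.001, -1.0]]
force: [-0.5, -0.2, -0.7]
width: 0.0195
finger_force: 99.5
```

```bash
python3 -m creep '[0,0,0,0,0,-0.006,1, 0,0,0,0,0,-0.006,1, 0,0,0,0,0,-0.006,1, 0,0,0,0,0,-0.004,1, 0,0,0,0,0,0,1]'; python3 -m creep '[0,0,0,0,0,-0.004,1, 0,0,0,0,0,-0.004,1, 0,0,0,0,0,-0.003,1, 0,0,0,0,0,0,1]'
```

```text
time_s: 27.5
tool_pos: [0.5596, -0.039, 0.0723]
orientation: [[0.132, -0.991, -0.0], [-0.991, -0.132, -0.0], [0.0, 0.0, -1.0]]
force: [-0.4, 0.6, 0.9]
width: 0.0188
finger_force: 99.7
time_s: 27.9
tool_pos: [0.5597, -0.0391, 0.067]
orientation: [[0.132, -0.991, 0.0], [-0.991, -0.132, -0.0], [0.0, -0.0, -1.0]]
force: [-0.3, -1.6, 3.6]
width: 0.0193
finger_force: 100.1
```

```bash
python3 -m creep '[0,0,0,0,0,-0.003,1, 0,0,0,0,0,-0.003,1, 0,0,0,0,0,0,1]';python3 -m creep '[0,0,0,0,0,-0.002,1, 0,0,0,0,0,0,1, 0,0,0,0,0,0,1]'
```

```text
time_s: 28.2
tool_pos: [0.5598, -0.0392, 0.0649]
orientation: [[0.132, -0.991, 0.001], [-0.991, -0.132, -0.001], [0.001, -0.0, -1.0]]
force: [-3.7, -3.8, 12.3]
width: 0.0191
finger_force: 101.2
time_s: 28.5
tool_pos: [0.5598, -0.0392, 0.0648]
orientation: [[0.133, -0.991, 0.001], [-0.991, -0.133, -0.001], [0.001, -0.001, -1.0]]
force: [-6.2, -2.5, 20.1]
width: 0.0191
finger_force: 102.1
```

A hard stop at TCP 0.0648 puts the flange at 0.058, as expected for a shut lid, with 20 N bearing down. Check that it holds.

```bash
python3 -m creep '[0,0,0,0,0,-0.0006,1,0,0,0,0,0,0,1,0,0,0,0,0,0,1,0,0,0,0,0,0,1,0,0,0,0,0,0,1,0,0,0,0,0,0,1]'
python3 - <<'E'
from h import *
S=cam("scene")
for t in("lid","pin_knob","black_pin_knob","blue_board_mid"):
    r=det(S,t);print(t,r and (round(r["p"],2),np.round(r["ext"])))
a=np.radians(7.55);N=np.array([.5483,.0402,0]);Y=np.array([-np.sin(a),np.cos(a),0])
print(proj(S,N-.08*Y+[0,0,.077]),env.state()["force"])
E
```

```text
time_s: 29.1
tool_pos: [0.5599, -0.0392, 0.0648]
orientation: [[0.133, -0.991, 0.001], [-0.991, -0.133, -0.001], [0.001, -0.001, -1.0]]
force: [-7.0, -2.6, 22.7]
width: 0.0191
finger_force: 102.3
lid None
pin_knob (0.23, array([238., 178., 303., 216.]))
black_pin_knob None
blue_board_mid (0.72, array([197., 156., 225., 178.]))
[245.36024156 184.15718395] [-6.52399678 -2.06153776 22.55188015]
```

```bash
python3 -c "
from workcell import env
print(env.close_job())"
```

```text
the job is handed in; nothing more can be done
None
```

The green board is in the nest with its plug on the socket side, the lid is shut on it, and the red pin is through the lid into the base with its flange on the lid; I handed the job in at about 29 s with the arm still pressing it down at about 22 N.

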